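Change over the condiment row in reverse order

TASK

The cook now works from the other end, so move the four condiment containers from the old wooden rack to the empty steel rack in reverse order: the one at the left end of the wooden rack goes into the right-end bay of the steel rack, the next one into the bay beside that, and so on, until the one from the right end stands in the left-end bay. Each must stand upright on the floor of its own bay, clear of the bay walls' tops and released; never tip one over, and leave the blue ceramic jug where it is.

Things in the scene. Friction and masses are not known exactly. Their poses are not given: they have to be found in the camera images.
- tin: Low round spice tin of bare steel with a dark steel lid, 50 mm across (lid 51), 51 mm tall, about 0.12 kg. Origin at the centre of its underside, z up. Loose; starts upright on its cork pad. Straight-sided and gripped from above anywhere between 20 and 45 mm above its underside.
- mill: Round pepper mill of light wood with a narrow neck and a small steel ball on top; the body is 50 mm across up to 50 mm, 82 mm tall in all, about 0.16 kg. Origin at the centre of its underside, z up. Loose; starts upright on its cork pad. Straight-sided and gripped from above anywhere between 20 and 48 mm above its underside.
- caddy: Square tea caddy of aluminium with a dark steel lid, 48 by 48 mm (lid 49), 65 mm tall, about 0.15 kg; its x and y axes are square to its sides, and it may stand a little turned. Origin at the centre of its underside, z up. Loose; starts upright on its cork pad. Straight-sided and gripped from above anywhere between 20 and 55 mm above its underside.
- pot: Round white ceramic salt pot with a cork stopper in its top, 52 mm across, 52 mm tall plus 10 mm of stopper (32 mm across), about 0.2 kg. Origin at the centre of its underside, z up. Loose; starts upright on its cork pad. Straight-sided and gripped from above anywhere between 20 and 44 mm above its underside.
- tin_pad: Fixed round cork pad (72 mm across, 4 mm thick, top 16 mm above the table) on the old wooden rack, on which the steel spice tin stands at the start; it marks that place even when empty. Origin: centre of its underside. Its y axis runs along the rack to the rack's left end as the robot sees it. The four pads form a straight row, 78 mm apart, in shuffled order.
- mill_pad: Fixed round cork pad (72 mm across, 4 mm thick, top 16 mm above the table) on the old wooden rack, on which the wooden pepper mill stands at the start; it marks that place even when empty. Origin: centre of its underside. Its y axis runs along the rack to the rack's left end as the robot sees it. The four pads form a straight row, 78 mm apart, in shuffled order.
- caddy_pad: Fixed round cork pad (72 mm across, 4 mm thick, top 16 mm above the table) on the old wooden rack, on which the square caddy stands at the start; it marks that place even when empty. Origin: centre of its underside. Its y axis runs along the rack to the rack's left end as the robot sees it. The four pads form a straight row, 78 mm apart, in shuffled order.
- pot_pad: Fixed round cork pad (72 mm across, 4 mm thick, top 16 mm above the table) on the old wooden rack, on which the white salt pot stands at the start; it marks that place even when empty. Origin: centre of its underside. Its y axis runs along the rack to the rack's left end as the robot sees it. The four pads form a straight row, 78 mm apart, in shuffled order.
- new_rack: Fixed steel tray, 80 (x) by 302 mm (y), nearer or farther than the old rack. Origin: centre of its underside, on the table; y runs along it to its left end as the robot sees it. Four bays centred at x = 0 and, left to right, y = +111, +37, -37, -111 mm; each 68 x 68 mm inside, floor 6 mm above the table, walls 6 mm thick, tops 14 mm above the table. A flat wire handle at each end, to y = 171 mm.
- jug: Bystander: squat blue ceramic jug, 94 mm across, 92 mm tall, with a handle, about 0.45 kg. Origin at the centre of its underside. To be left alone. (The old rack is a board 92 x 330 mm, 12 mm thick, with a dowel along each long edge, tops 19 mm above the table.)
Mind the look-alikes: they are no part of the job. Leave any green look-alike of the tin alone.

How it is judged (in metres and radians):
At the end, for the whole second after the job is handed in: Each container stands in the steel bay that reverses its place on the wooden rack (from the left: 1st to 4th, 2nd to 3rd, 3rd to 2nd, 4th to 1st), within 12.5 mm of the bay's centre along and across, underside within 4 mm of the bay floor, tilt under 0.12 rad, released and at rest (((y of each of mill_pad, caddy_pad, pot_pad in the frame of tin_pad below 0.039 m and y of tin in the frame of new_rack between -0.1235 and -0.0985 m) or (y of each of mill_pad, caddy_pad, pot_pad in the frame of tin_pad below 0.117 m and y of any of mill_pad, caddy_pad, pot_pad in the frame of tin_pad above 0.039 m and y of tin in the frame of new_rack between -0.0495 and -0.0245 m) or (y of each of mill_pad, caddy_pad, pot_pad in the frame of tin_pad below 0.195 m and y of any of mill_pad, caddy_pad, pot_pad in the frame of tin_pad above 0.117 m and y of tin in the frame of new_rack between 0.0245 and 0.0495 m) or (y of each of mill_pad, caddy_pad, pot_pad in the frame of tin_pad below 0.273 m and y of any of mill_pad, caddy_pad, pot_pad in the frame of tin_pad above 0.195 m and y of tin in the frame of new_rack between 0.0985 and 0.1235 m)) and x of tin in the frame of new_rack between -0.0125 and 0.0125 m and z of tin in the frame of new_rack between 0.002 and 0.01 m and angle between each of tin, mill, caddy, pot's own z axis and vertical below 0.12 rad and linear speed of each of tin, mill, caddy, pot below 0.02 m/s and angular speed of each of tin, mill, caddy, pot below 0.2 rad/s and ((y of each of tin_pad, caddy_pad, pot_pad in the frame of mill_pad below 0.039 m and y of mill in the frame of new_rack between -0.1235 and -0.0985 m) or (y of each of tin_pad, caddy_pad, pot_pad in the frame of mill_pad below 0.117 m and y of any of tin_pad, caddy_pad, pot_pad in the frame of mill_pad above 0.039 m and y of mill in the frame of new_rack between -0.0495 and -0.0245 m) or (y of each of tin_pad, caddy_pad, pot_pad in the frame of mill_pad below 0.195 m and y of any of tin_pad, caddy_pad, pot_pad in the frame of mill_pad above 0.117 m and y of mill in the frame of new_rack between 0.0245 and 0.0495 m) or (y of each of tin_pad, caddy_pad, pot_pad in the frame of mill_pad below 0.273 m and y of any of tin_pad, caddy_pad, pot_pad in the frame of mill_pad above 0.195 m and y of mill in the frame of new_rack between 0.0985 and 0.1235 m)) and x of mill in the frame of new_rack between -0.0125 and 0.0125 m and z of mill in the frame of new_rack between 0.002 and 0.01 m and ((y of each of tin_pad, mill_pad, pot_pad in the frame of caddy_pad below 0.039 m and y of caddy in the frame of new_rack between -0.1235 and -0.0985 m) or (y of each of tin_pad, mill_pad, pot_pad in the frame of caddy_pad below 0.117 m and y of any of tin_pad, mill_pad, pot_pad in the frame of caddy_pad above 0.039 m and y of caddy in the frame of new_rack between -0.0495 and -0.0245 m) or (y of each of tin_pad, mill_pad, pot_pad in the frame of caddy_pad below 0.195 m and y of any of tin_pad, mill_pad, pot_pad in the frame of caddy_pad above 0.117 m and y of caddy in the frame of new_rack between 0.0245 and 0.0495 m) or (y of each of tin_pad, mill_pad, pot_pad in the frame of caddy_pad below 0.273 m and y of any of tin_pad, mill_pad, pot_pad in the frame of caddy_pad above 0.195 m and y of caddy in the frame of new_rack between 0.0985 and 0.1235 m)) and x of caddy in the frame of new_rack between -0.0125 and 0.0125 m and z of caddy in the frame of new_rack between 0.002 and 0.01 m and ((y of each of tin_pad, mill_pad, caddy_pad in the frame of pot_pad below 0.039 m and y of pot in the frame of new_rack between -0.1235 and -0.0985 m) or (y of each of tin_pad, mill_pad, caddy_pad in the frame of pot_pad below 0.117 m and y of any of tin_pad, mill_pad, caddy_pad in the frame of pot_pad above 0.039 m and y of pot in the frame of new_rack between -0.0495 and -0.0245 m) or (y of each of tin_pad, mill_pad, caddy_pad in the frame of pot_pad below 0.195 m and y of any of tin_pad, mill_pad, caddy_pad in the frame of pot_pad above 0.117 m and y of pot in the frame of new_rack between 0.0245 and 0.0495 m) or (y of each of tin_pad, mill_pad, caddy_pad in the frame of pot_pad below 0.273 m and y of any of tin_pad, mill_pad, caddy_pad in the frame of pot_pad above 0.195 m and y of pot in the frame of new_rack between 0.0985 and 0.1235 m)) and x of pot in the frame of new_rack between -0.0125 and 0.0125 m and z of pot in the frame of new_rack between 0.002 and 0.01 m); the robot touches nothing.
It fails at once if the tin is tipped over (more than 0.7 rad) (angle between tin's own z axis and vertical above 0.7 rad).
It fails at once if the mill is tipped over (more than 0.7 rad) (angle between mill's own z axis and vertical above 0.7 rad).
It fails at once if the caddy is tipped over (more than 0.7 rad) (angle between caddy's own z axis and vertical above 0.7 rad).
It fails at once if the pot is tipped over (more than 0.7 rad) (angle between pot's own z axis and vertical above 0.7 rad).
It fails at once if the jug is shifted by more than 20 mm (distance of jug from where it was at the start of the episode above 0.02 m).
It also fails if it takes over 93 s, if anything falls off the work surface, if the arm or the gripper's body presses on something with over 40 N, if the wrist force passes 120 N, or if a joint passes its speed limit or range.

ROBOT

A 6-joint arm with a two-finger parallel gripper is mounted at the origin on the work surface. World frame = base frame: x ahead of the robot, y to its left, z up, the work surface at z = 0. Lengths are in m, angles in degrees, forces in N, time in s.
With the tool pointing down it reaches from about 0.25 to 0.725 m from the base axis. Payload 9.7 kg.
Tool frame: the origin (TCP) lies midway between the tips of the shut fingers; the grasp point (between the pads) lies 19 mm behind it (bot.pinch_z is the distance from the TCP to the grasp point, in m); z points along the fingers, y is the line along which they close (so a half turn about z gives the same grasp; the last joint's range is limited). The gripper opens to 85 mm and grips with 20 to 120 N. Pads are 22 mm wide; open, the fingers measure 114 mm over their backs; the gripper's body (76 mm by 85 mm) begins 54 mm behind the grasp point. The pads swing forward as they close: fully open they stand 13 mm farther back than shut.
Start: joints at [-71.963, 4.979, 10.078, 95.1, 0, 90], TCP at [0.17, -0.523, 0.196] pointing down, gripper open.
Joint ranges: [-179.16, 179.16], [-48.56, 103.87], [-65.8, 70.77], [-126.05, 130.52], [-82.76, 87.17], [-180, 180]. Speed limits (degrees/s): [127.2, 127.2, 147.25, 180, 180, 180].

INTERFACE

Orientations are given as [roll, pitch, yaw] about the fixed x, y, z axes, in that order (R = Rz(yaw) Ry(pitch) Rx(roll)).
In Python, from workcell import sensors, camera, camera_params, ticket, bot gives the robot as it stands.
- The arm moves only by the shell command python3 -m jog 'ROWS' [FORCE]. ROWS is JSON, a list that holds one entry, the list of rows, each a list of 5 numbers: the shift along the world's x, y, z in units of 50 mm (1.0 is 50 mm), then the turn about the world's z in units of 5 degrees (1.0 is 5 degrees), then the opening, from 0 (shut) to 1 (fully open). In form: [[[tx, ty, tz, yaw, grip], ...]]. A call has 1 to 8 rows; each row shifts and turns the commanded pose from where the row before left it; what a row does not reach is not made up. A row lasts 1/10 s, in which the tool goes at most 50 mm and 8.59 degrees, less where a joint would pass 70% of its speed; a pose out of reach is approached as far as the arm can. A call is refused whole if a number of a shift passes 1 or a number of a turn 1, either way. A call with a gripper value outside its range is refused whole. The fingers move at their own pace and stop on an object; FORCE is the grip in N (left out, the last holds). Time passes only in rows, so rows that do not move let the fingers close. It gives the time, the measured TCP pose, the force, the opening and the grip force at its end, in the units of the state.
- sensors.get_obs(): the state, without advancing time (a new reading comes with each control period).
- camera(name): name is "scene" or "top" or "wrist"; returns the picture (400x640x3 uint8, blue, green, red); there is no depth.
- camera_params(name): a dict with "fx", "fy", "cx", "cy" (pixels), "k1" (the pictures are not rectified: a ray, as slopes to the right and down, at radius r is drawn at 1 + k1 r^2 times it, then the intrinsics apply), "T" (4x4, takes a point from camera to world coordinates); the wrist camera has in their place "tool_from_camera" (4x4, takes a point from camera to tool coordinates, whose origin is the TCP and whose axes are the flange's). Camera axes: x right, y down, z forward; pixel columns grow to the right and rows downward; lengths in m; the calibration is good to about 2 mm. A picture is of the moment at which its call begins: read the wrist's pose just before it. camera_params takes no time and is no camera call.
- ticket.job_done(): hands the job in; it is judged then, once.
The state is a dict: "time": time; "q": joint angles; "qd": joint speeds; "joint_efforts": joint torques, N m; "ee_pos": TCP position; "tcp_rot": TCP orientation; "wrist_force": force on the tool from outside, world axes, zero at the start; "torque": the same for the moment, N m; "opening": finger opening in m; "grasp_force": force on a finger pad.
Only numpy, scipy, OpenCV 4.12 (cv2) and the standard library are available. Lean on these libraries where they do the work, as an engineer would, in place of code of your own. Each camera call takes 0.05 s, during which the arm holds its last target. There are 200 camera calls.

## Working session

There is one attempt and no reset: what is moved stays moved. The work goes in short steps, Python scripts to look and compute and a shell command to move; the robot and the scene stay as the last step left them, time stands still between calls to the robot, and variables do not carry over. Pictures are saved under pics/ and viewed, at most 14 in all, crops included, and the job is handed in when it is done.

```bash
mkdir -p pics; cat > h.py <<'E'
import numpy as np, cv2
from workcell import sensors, camera, camera_params, ticket, bot
def ray(p,uv):
    K=np.array([[p["fx"],0,p["cx"]],[0,p["fy"],p["cy"]],[0,0,1.]])
    d=((uv[0]-p["cx"])/p["fx"],(uv[1]-p["cy"])/p["fy"]); d=np.array(d); s=d.copy()
    for _ in range(20): s=d/(1+p["k1"]*(s@s))
    T=np.array(p["T"]); return T[:3,3],T[:3,:3]@np.array([s[0],s[1],1])
def onz(p,uv,z):
    o,d=ray(p,uv); return (o+d*(z-o[2])/d[2])
def proj(p,X):
    T=np.linalg.inv(np.array(p["T"])); c=T[:3,:3]@np.array(X)+T[:3,3]; s=c[:2]/c[2]; s=s*(1+p["k1"]*(s@s))
    return np.array([p["fx"]*s[0]+p["cx"],p["fy"]*s[1]+p["cy"]])
E
python3 - <<'E'
from h import *
for n in("top","scene"):
    cv2.imwrite(f"pics/{n}0.png",camera(n)); p=camera_params(n); print(n,{k:np.round(v,3).tolist() for k,v in p.items()})
print(sensors.get_obs(),bot.pinch_z)
E
```

```text
top {'fx': 400.837, 'fy': 400.837, 'cx': 315.279, 'cy': 198.703, 'k1': 0.031, 'T': [[-0.02, -0.994, 0.109, 0.486], [-1.0, 0.02, 0.003, -0.108], [-0.005, -0.108, -0.994, 1.009], [0.0, 0.0, 0.0, 1.0]]}
scene {'fx': 434.13, 'fy': 434.13, 'cx': 320.596, 'cy': 201.294, 'k1': 0.006, 'T': [[-0.654, 0.535, -0.534, 1.018], [0.756, 0.46, -0.466, 0.263], [-0.004, -0.709, -0.705, 0.599], [0.0, 0.0, 0.0, 1.0]]}
{'time': 0.1, 'q': array([-7.19624260e+01,  5.00838902e+00,  1.00410104e+01,  9.51018079e+01,
       -4.90207202e-04,  8.99996817e+01]), 'qd': array([-0.03994951, -0.06443995,  0.13205098,  0.1019401 ,  0.03643508,
       -0.07788066]), 'joint_efforts': array([ 1.52463981e-04, -5.21562660e+01,  4.65652370e+01,  1.59875827e-02,
        3.00391093e-06, -5.67479589e-06]), 'ee_pos': array([ 0.17022142, -0.52272988,  0.19496784]), 'tcp_rot': array([-1.79930813e+02,  4.89822519e-04,  1.80378929e+01]), 'wrist_force': array([ 0.30747232, -0.25123452,  0.04166175]), 'torque': array([-0.0588086 ,  0.02817646, -0.02650295]), 'grasp_force': 0.0, 'opening': 0.08565225124288645} 0.0187
```

View pics/top0.png

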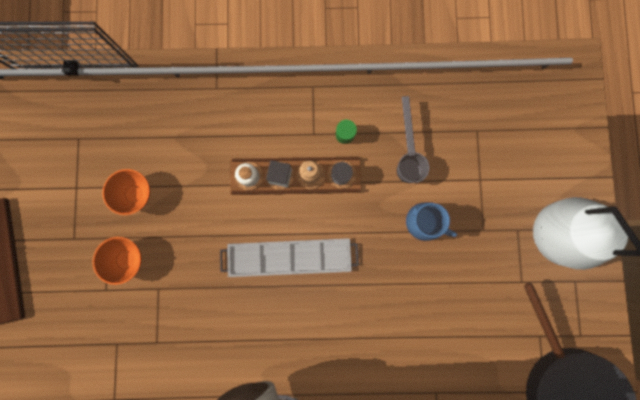

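View pics/scene0.png

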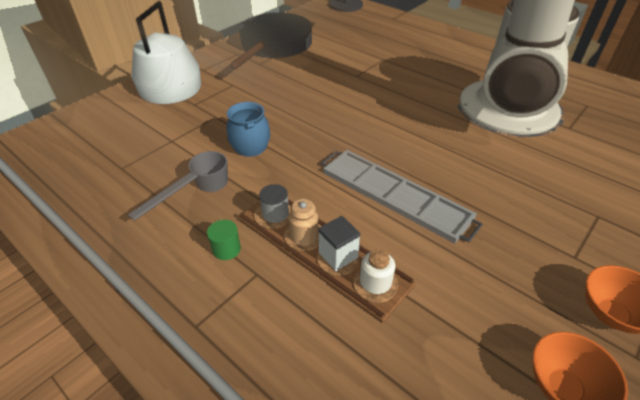

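The order on the wooden rack from the left is pot (247,174), caddy (279,173), mill (309,171), tin (342,173). The steel rack is nearer, centred about (290,257), and its handles lie toward the image's left and right. The tin could be mistaken for the green tin (346,131), the grey saucepan (413,167) or the dark kettle and pan items. The description picks (342,173), which is bare steel on the rack. I'll check this in a close crop.

```bash
python3 - <<'E'
from h import *
im=camera("top"); p=camera_params("top")
c=cv2.resize(im[145:290,210:370],None,fx=4,fy=4,interpolation=cv2.INTER_CUBIC)
cv2.imwrite("pics/crop1.png",c)
hsv=cv2.cvtColor(im,cv2.COLOR_BGR2HSV)
m=((hsv[...,1]<60)&(hsv[...,2]>70)).astype(np.uint8)
m[:215]=0;m[290:]=0;m[:,:210]=0;m[:,370:]=0
m=cv2.morphologyEx(m,cv2.MORPH_CLOSE,np.ones((5,5)))
cs,_=cv2.findContours(m,0,2); k=max(cs,key=cv2.contourArea)
P=np.array([onz(p,q[0],0.012)[:2] for q in k])
r=cv2.minAreaRect((P*1000).astype(np.float32)); print("rack",r, np.round(cv2.boxPoints(r)))
for n,uv,z in(("pot",(247,174),.078),("caddy",(279,173),.081),("mill",(309,171),.098),("tin",(342,173),.067)): print(n,onz(p,uv,z)[:2])
E
```

```text
rack ((451.5594177246094, -43.676361083984375), (80.29723358154297, 320.88311767578125), 1.3746403455734253) [[ 408.  116.]
 [ 415. -205.]
 [ 496. -203.]
 [ 488.  118.]]
pot [0.64957863 0.05386807]
caddy [ 0.64989639 -0.02167829]
mill [ 0.65013183 -0.09242863]
tin [ 0.64923529 -0.17031369]
```

View pics/crop1.png

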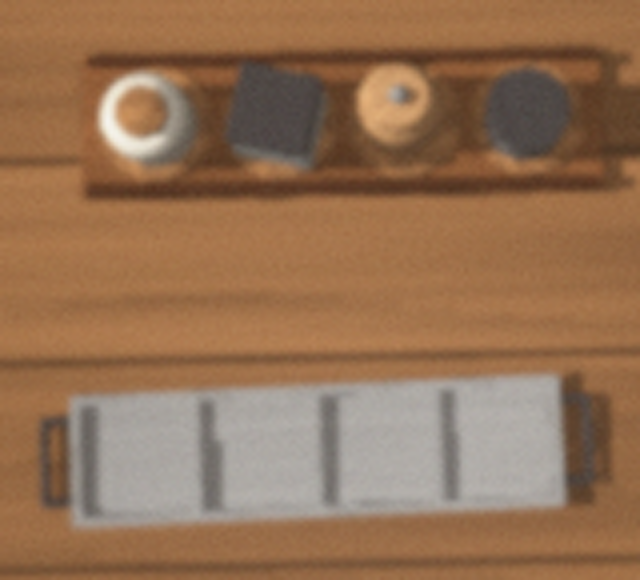

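The crop shows the pot, caddy (turned a little), mill and bare-steel tin on the rack, with no green lid among them, so the tin choice holds. Next I compute positions from the crop corners.

```bash
python3 - <<'E'
from h import *
p=camera_params("top")
f=lambda c,z: onz(p,(210+(c[0]+.5)/4-.5,145+(c[1]+.5)/4-.5),z)[:2]
C=np.array([f(c,.013) for c in((72,397),(559,375),(567,506),(75,524))]); print(np.round(C,4),"sides",[round(float(np.linalg.norm(C[i]-C[i-1])),4) for i in range(4)])
o=C.mean(0); v=(C[0]+C[3]-C[1]-C[2]); v/=np.linalg.norm(v); print("rack",o,"angle",np.degrees(np.arctan2(-v[0],v[1])))
for y in(.111,.037,-.037,-.111): print("bay",y,np.round(o+v*y,4))
for n,c,z in(("pot",(146,116),.068),("caddy",(278,112),.081),("mill",(401,94),.093),("tin",(528,112),.067)): print(n,np.round(f(c,z),4))
L=np.array([f(c,.081) for c in((243,62),(327,80),(313,160),(228,145))]);print([round(float(np.linalg.norm(L[i]-L[i-1])),4) for i in range(4)])
d=(L[0]+L[3]-L[1]-L[2]);e=(L[0]+L[1]-L[2]-L[3]);print("caddy ang",np.degrees(np.arctan2(-d[0],d[1])),np.degrees(np.arctan2(e[1],e[0])))
B=np.array([f(c,.019) for c in((88,60),(605,53),(615,186),(88,192))]);b=B[0]+B[3]-B[1]-B[2];print("board",B.mean(0),np.degrees(np.arctan2(-b[0],b[1])),np.linalg.norm(b)/2)
E
```

```text
[[ 0.4873  0.1132]
 [ 0.4946 -0.1876]
 [ 0.4148 -0.1901]
 [ 0.4101  0.1109]] sides [0.0772, 0.3009, 0.0798, 0.301]
rack [ 0.45171448 -0.03840947] angle 1.1480547649135684
bay 0.111 [0.4495 0.0726]
bay 0.037 [ 0.451  -0.0014]
bay -0.037 [ 0.4525 -0.0754]
bay -0.111 [ 0.4539 -0.1494]
pot [0.6523 0.0577]
caddy [ 0.6508 -0.022 ]
mill [ 0.6577 -0.0945]
tin [ 0.6502 -0.1694]
[0.05, 0.0507, 0.0481, 0.0506]
caddy ang -12.35003365979651 -10.58100186953144
board [ 0.6541864  -0.06052676] -0.4648572558423952 0.32612467803850287
```

```bash
python3 -m jog '[[[0.6,0.72,0.1,0.9,1],[0.6,0.72,0.1,0.9,1],[0.6,0.72,0.1,0.9,1],[0.6,0.72,0.1,0.9,1],[0.6,0.72,0.1,0.9,1],[0.6,0.72,0.1,0.9,1],[0.6,0.72,0.1,0.9,1],[0.6,0.72,0.1,0.9,1]]]'
python3 -m jog '[[[0.6,0.72,0,0.9,1],[0.6,0.72,0,0.9,1],[0.6,0.72,0,0.9,1],[0.6,0.72,0,0.9,1],[0.6,0.7,0,0.9,1],[0.5,0.6,0,0.9,1],[0.3,0.4,0,0.9,1],[0,0,0,0.9,1]]]'
python3 -m jog '[[[0,0,0,0,1],[0,0,0,0,1]]]'
python3 - <<'E'
from h import *
print({k:np.round(v,4).tolist() for k,v in camera_params("wrist").items()})
print(sensors.get_obs()['q'])
cv2.imwrite("pics/w1.png",camera("wrist"))
E
```

```text
time: 0.95
ee_pos: [0.4111, -0.2332, 0.2358]
tcp_rot: [180.0, 0.0, 54.2]
wrist_force: [0.9, -1.3, 0.6]
opening: 0.0855
grasp_force: 0.0
time: 1.75
ee_pos: [0.6016, -0.0032, 0.2339]
tcp_rot: [-179.9, -0.0, 90.4]
wrist_force: [-0.3, 0.3, -0.2]
opening: 0.0857
grasp_force: 0.0
time: 1.95
ee_pos: [0.6001, -0.0061, 0.2354]
tcp_rot: [-180.0, 0.0, 89.9]
wrist_force: [-0.7, -0.4, -0.0]
opening: 0.0854
grasp_force: 0.0
{'fx': 334.5142, 'fy': 334.5142, 'cx': 314.2209, 'cy': 201.6512, 'k1': -0.0725, 'tool_from_camera': [[0.0011, -0.9519, -0.3063, 0.0787], [1.0, 0.0013, -0.0004, -0.0003], [0.0008, -0.3063, 0.9519, -0.178], [0.0, 0.0, 0.0, 1.0]]}
[-5.84274350e-01  1.33840440e+01  2.40740540e+01  1.00716524e+02
 -4.00754191e-03  8.95161199e+01]
```

View pics/w1.png

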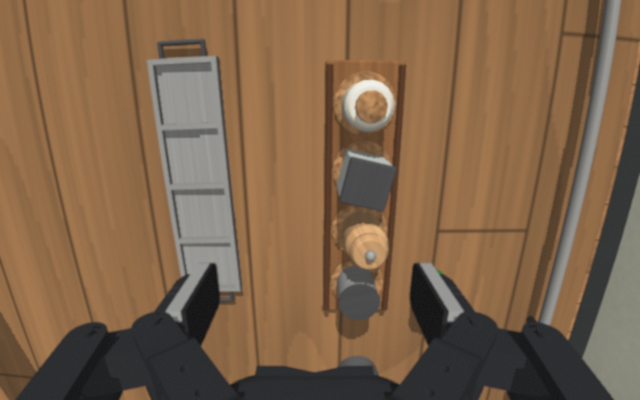

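The wrist view shows all four containers and the steel rack, with tray corners near (150,60), (216,57) and (241,292). I take one enlarged crop and compare it with the top-camera results.

```bash
cat >> h.py <<'E'
from scipy.spatial.transform import Rotation as R
def wrist():
    o=sensors.get_obs(); p=dict(camera_params("wrist")); im=camera("wrist")
    T=np.eye(4); T[:3,:3]=R.from_euler("xyz",o["tcp_rot"],degrees=True).as_matrix(); T[:3,3]=o["ee_pos"]
    p["T"]=T@np.array(p["tool_from_camera"]); return im,p,o
E
python3 - <<'E'
from h import *
im,p,o=wrist()
a=cv2.resize(im[65:325,325:410],None,fx=2.3,fy=2.3,interpolation=cv2.INTER_CUBIC)
b=cv2.resize(im[45:305,145:250],None,fx=2.3,fy=2.3,interpolation=cv2.INTER_CUBIC)
b2=cv2.resize(im[140:220,325:405],(360,360),interpolation=cv2.INTER_CUBIC); b2=cv2.copyMakeBorder(b2,0,a.shape[0]-360,0,0,cv2.BORDER_CONSTANT)
cv2.imwrite("pics/w2.png",np.hstack([a,b,b2])[:598]);print(a.shape,b.shape)
f=lambda u,z: np.round(onz(p,u,z)[:2],4)
print("rack",[f(u,.014) for u in((150,60),(216,57),(241,292))],"pot",f((369,106),.068),f((371,107),.078),"ball",f((370,256),.093),"tin",f((358,299),.067),"caddy",f((366,184),.081))
for n,X in(("pot",(.6523,.0577,.068)),("mill",(.6577,-.0945,.093)),("tin",(.6502,-.1694,.067)),("caddy",(.6508,-.022,.081))):print(n,proj(p,X))
E
```

```text
(598, 195, 3) (598, 241, 3)
rack [array([0.4128, 0.1131]), array([0.4894, 0.1143]), array([ 0.4977, -0.188 ])] pot [0.6545 0.0616] [0.6549 0.061 ] ball [ 0.659  -0.0918] tin [ 0.6524 -0.1631] caddy [ 0.6528 -0.0157]
pot [366.69103331 110.0107491 ]
mill [368.64287346 258.25785115]
tin [355.93303131 303.40856706]
caddy [363.75396324 189.89549029]
```

View pics/w2.png

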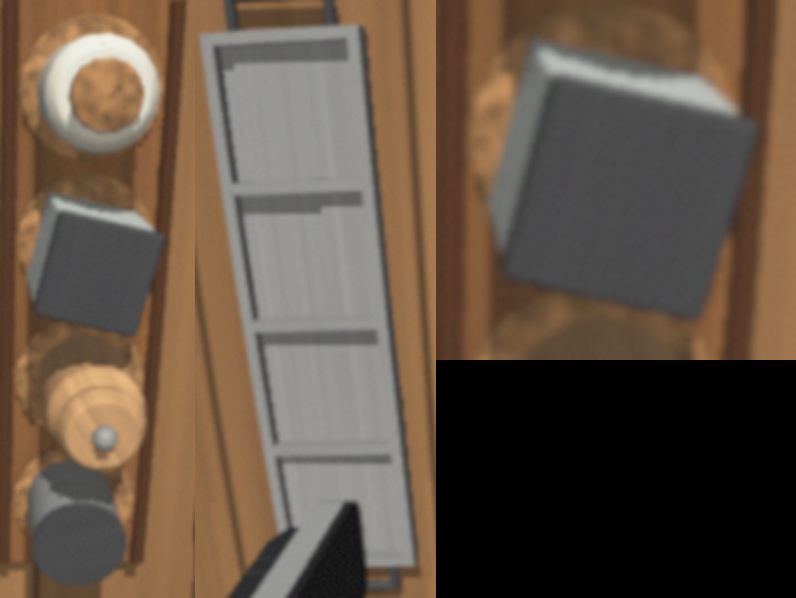

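```bash
python3 - <<'E'
from h import *
p=camera_params("scene")
for n,A,B,z in(("pot stopper",(.6523,.0577),(.6545,.0625),.078),("caddy",(.6508,-.022),(.654,-.0157),.081),("ball",(.6577,-.0945),(.659,-.0905),.094),("tin",(.6502,-.1694),(.653,-.165),.067)):
    print(n,proj(p,(*A,z)).round(1),proj(p,(*B,z)).round(1))
for c in((.4873,.1132),(.4946,-.1876),(.4148,-.1901),(.4101,.1109)):print("top corner",proj(p,(*c,.014)).round(1))
im=cv2.imread("pics/scene0.png")
cv2.imwrite("pics/s1.png",cv2.resize(im[140:300,230:490],None,fx=3,fy=3,interpolation=cv2.INTER_CUBIC))
E
```

```text
pot stopper [377.6 253.6] [379.3 256.1]
caddy [337.5 226.2] [339.3 229.2]
ball [301.  201.9] [302.2 203.4]
tin [273.5 191. ] [274.1 192.9]
top corner [454.7 236.4]
top corner [322.7 166.4]
top corner [345.7 147.9]
top corner [474.  211.8]
```

View pics/s1.png

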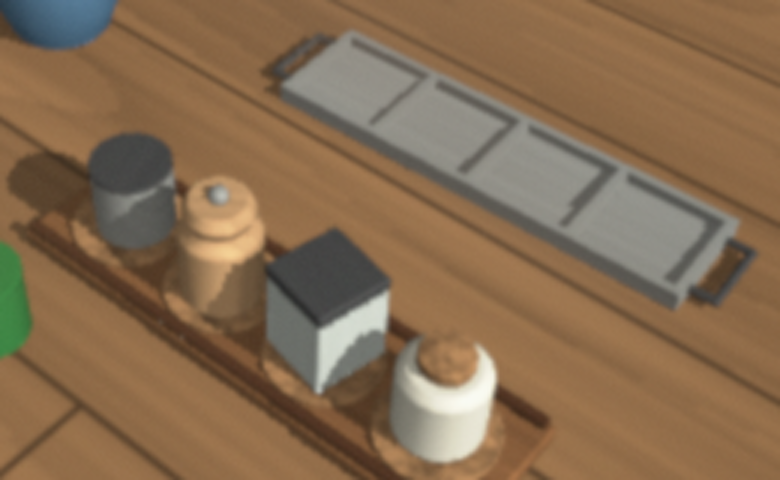

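The scene view agrees with the wrist estimates: stopper (379,257), caddy lid (339,232), ball (303,205), tin (274,194). I trust the wrist camera and refine the tray and containers from its crop.

```bash
python3 - <<'E'
from h import *
im,p,o=wrist()
f=lambda u,z: onz(p,u,z)[:2]
g=lambda x,y,z: f((145+(x-195+.5)/2.3-.5,45+(y+.5)/2.3-.5),z)
a=lambda x,y,z: f((325+(x+.5)/2.3-.5,65+(y+.5)/2.3-.5),z)
C=np.array([g(200,35,.014),g(361,26,.014),g(414,567,.014)]);print(C.round(4),np.linalg.norm(C[0]-C[1]),np.linalg.norm(C[1]-C[2]))
o2=(C[0]+C[2])/2; v=C[1]-C[2]; v/=np.linalg.norm(v); print("centre",o2, "ang",np.degrees(np.arctan2(-v[0],v[1])))
o3=(C[1]+C[2])/2+np.array([-v[1],v[0]])*.04; print("from right edge",o3)
for y in(.111,.037,-.037,-.111):print((o3+v*y).round(4))
c=lambda x,y:f((325+(x-436+.5)/4.5-.5,140+(y+.5)/4.5-.5),.081)
L=np.array([c(553,78),c(757,122),c(700,318),c(503,272)]);print("caddy",L.mean(0),[np.linalg.norm(L[i]-L[i-1]).round(4) for i in range(4)])
e=L[1]+L[2]-L[0]-L[3];h=L[0]+L[1]-L[2]-L[3];print(np.degrees(np.arctan2(e[1],e[0])),np.degrees(np.arctan2(-h[0],h[1])))
print("pot",a(101,91,.068),"tin",a(78,544,.067),"ball",a(104,437,.094), o["ee_pos"])
E
```

```text
[[ 0.4092  0.1131]
 [ 0.4905  0.1152]
 [ 0.4964 -0.187 ]] 0.08134768060241143 0.3022290309524295
centre [ 0.45276121 -0.03694927] ang 1.1127460908094657
from right edge [ 0.45342947 -0.036693  ]
[0.4513 0.0743]
[4.527e-01 3.000e-04]
[ 0.4541 -0.0737]
[ 0.4556 -0.1477]
caddy [ 0.65432047 -0.0157952 ] [np.float64(0.0465), np.float64(0.0475), np.float64(0.0479), np.float64(0.048)]
-12.859559497305952 -12.381874345201458
pot [0.65405837 0.06317156] tin [ 0.65341459 -0.16652405] ball [ 0.65872946 -0.08998093] [ 0.60006075 -0.0064908   0.23575888]
```

```bash
python3 -m jog '[[[0.36,0.46,-0.6,0,1],[0.36,0.46,-0.6,0,1],[0.36,0.46,-0.6,0,1],[0,0,0,0,1],[0,0,0,0,1]]]' 40
python3 - <<'E'
from h import *
im,p,o=wrist(); print(o["ee_pos"])
cv2.imwrite("pics/w3.png",im)
for n,X in(("pot",(.654,.0632,.068)),("pot top",(.6523,.0577,.068)),("grasp",(.654,.0625,.068))):print(n,proj(p,X))
E
```

```text
time: 2.6
ee_pos: [0.6538, 0.0629, 0.1449]
tcp_rot: [-179.9, 0.0, 90.0]
wrist_force: [-0.3, -1.2, 0.9]
opening: 0.0857
grasp_force: 0.0
[0.6537862  0.06289664 0.14493064]
pot [315.19165987 197.23902112]
pot top [313.05674411 203.78879609]
grasp [315.18967298 198.07777253]
```

View pics/w3.png

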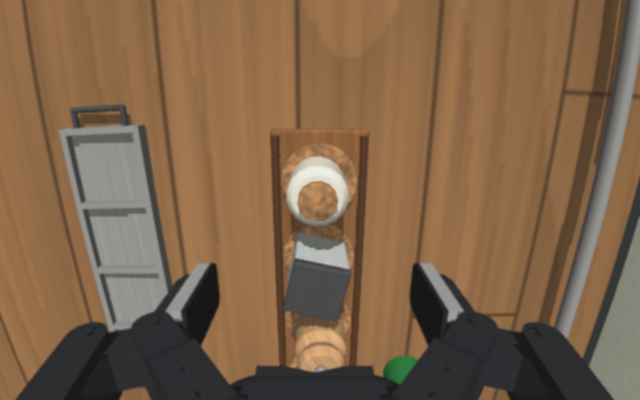

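The pot's top ring is centred at about (317,195), 2 px off the prediction, so its centre is near (0.655, 0.064). I descend and grip.

```bash
python3 -m jog '[[[0.03,0.03,-0.4,0,1],[0,0,-0.4,0,1],[0,0,-0.4,0,1],[0,0,-0.4,0,1],[0,0,-0.4,0,1],[0,0,-0.2,0,1],[0,0,0,0,1],[0,0,0,0,1]]]' 40
python3 -m jog '[[[0,0,0,0,0],[0,0,0,0,0],[0,0,0,0,0],[0,0,0,0,0],[0,0,0,0,0],[0,0,0,0,0],[0,0,0,0,0],[0,0,0,0,0]]]' 40
```

```text
time: 3.45
ee_pos: [0.6563, 0.0641, 0.0373]
tcp_rot: [179.9, -0.0, 90.0]
wrist_force: [-0.6, -0.1, 1.3]
opening: 0.0851
grasp_force: 0.0
time: 4.25
ee_pos: [0.6561, 0.0646, 0.0363]
tcp_rot: [179.9, -0.0, 90.0]
wrist_force: [-0.9, -0.1, 5.5]
opening: 0.0296
grasp_force: 39.3
```

```bash
python3 - <<'E'
from h import *
im,p,o=wrist(); print(o["ee_pos"],o["opening"],o["grasp_force"]); s=camera("scene")
cv2.imwrite("pics/w4.png",np.vstack([cv2.resize(im,(480,300)),cv2.resize(s[140:340,230:550],(480,300))]))
E
```

```text
[0.65609252 0.06460342 0.03625464] 0.02958818798426039 39.291558265686035
```

View pics/w4.png

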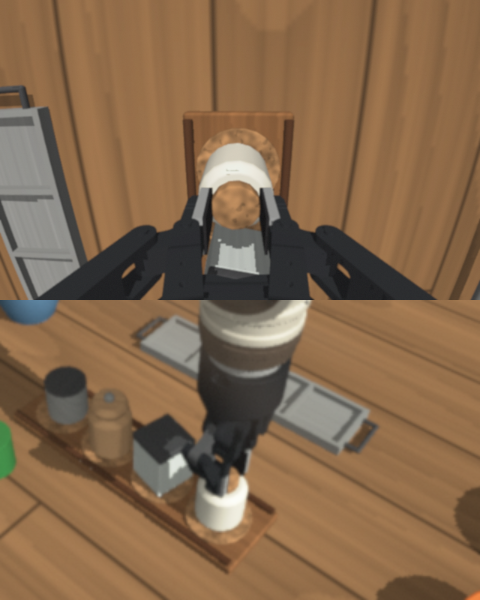

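```bash
python3 - <<'E'
from h import *
im,p,o=wrist(); ps=camera_params("scene"); s=camera("scene"); e=o["ee_pos"]
for dz in(0,.0187,.03,.045):
    X=e+[0,0,dz]; print(dz,"wrist",proj(p,X).round(1),"scene",proj(ps,X).round(1))
a=cv2.resize(im[200:400,220:420],(560,560),interpolation=cv2.INTER_CUBIC)
b=cv2.resize(s[220:340,330:410],None,fx=4,fy=4,interpolation=cv2.INTER_CUBIC)
b=b[:480]; b=cv2.resize(s[220:340,330:380+30],(240,560)) if 0 else cv2.copyMakeBorder(b,0,80,0,0,cv2.BORDER_CONSTANT)
cv2.imwrite("pics/w5.png",np.hstack([a,b])[:, :800])
E
```

```text
0 wrist [314.9 236.8] scene [377.4 273.9]
0.0187 wrist [314.9 251.2] scene [378.5 266.7]
0.03 wrist [315.  261.4] scene [379.1 262.2]
0.045 wrist [315.1 277.2] scene [380.  256.1]
```

View pics/w5.png

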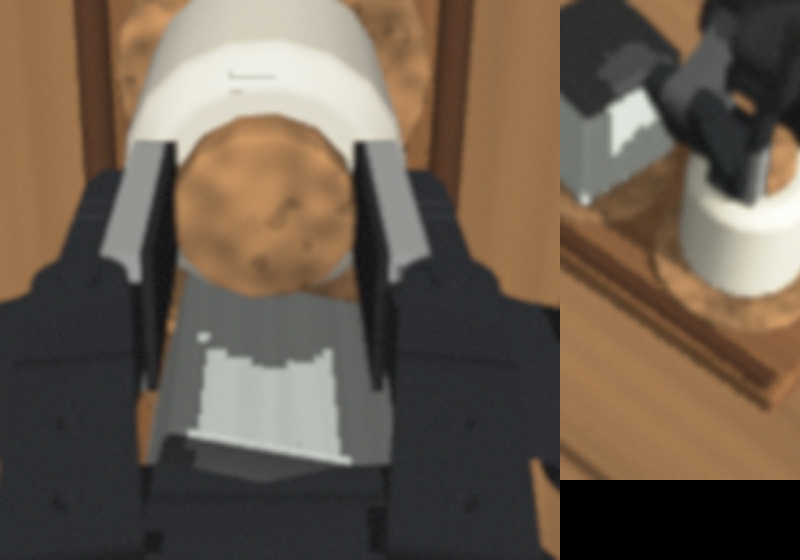

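The wrist crop shows the fingers straddling the cork stopper, with the fingertips resting on the pot's shoulder. From the finger spacing in pixels (65 px for 29.6 mm), the pads sit about 32–40 mm farther back than the stated TCP. I'll open, go about 30 mm lower in careful steps, and regrip on the body.

```bash
python3 -m jog '[[[0,0,0.1,0,1],[0,0,0,0,1],[0,0,0,0,1],[0,0,0,0,1],[0,0,0,0,1],[0,0,0,0,1]]]' 40
python3 -m jog '[[[0,0,-0.15,0,1],[0,0,-0.15,0,1],[0,0,-0.15,0,1],[0,0,-0.15,0,1],[0,0,-0.1,0,1],[0,0,0,0,1],[0,0,0,0,1]]]'
python3 - <<'E'
from h import *
o=sensors.get_obs();print(o["q"],o["qd"])
E
```

```text
time: 5.05
ee_pos: [0.6557, 0.0645, 0.0404]
tcp_rot: [-180.0, 0.0, 90.0]
wrist_force: [-1.1, -0.5, 1.0]
opening: 0.0858
grasp_force: 0.0
time: 5.75
ee_pos: [0.6558, 0.0645, 0.0056]
tcp_rot: [-180.0, -0.0, 90.0]
wrist_force: [0.7, -0.2, 0.3]
opening: 0.0854
grasp_force: 0.0
[5.61969096e+00 2.02884706e+01 7.07443857e+00 7.67896605e+01
 1.01345963e-03 9.55855437e+01] [-0.01194286 -0.42175698  0.5382712   0.03499191 -0.01730051 -0.00603307]
```

```bash
python3 -m jog '[[[0,0,0,0,0],[0,0,0,0,0],[0,0,0,0,0],[0,0,0,0,0],[0,0,0,0,0],[0,0,0,0,0],[0,0,0,0,0]]]' 40
python3 - <<'E'
from h import *
im,p,o=wrist(); s=camera("scene")
a=cv2.resize(im[200:400,220:420],(400,400),interpolation=cv2.INTER_CUBIC);b=cv2.resize(s[200:330,310:440],(400,400),interpolation=cv2.INTER_CUBIC)
cv2.imwrite("pics/w6.png",np.hstack([a,b]))
E
```

```text
time: 6.45
ee_pos: [0.6561, 0.0646, 0.0064]
tcp_rot: [179.9, -0.0, 90.0]
wrist_force: [-0.9, 0.6, 6.2]
opening: 0.0505
grasp_force: 42.4
```

View pics/w6.png

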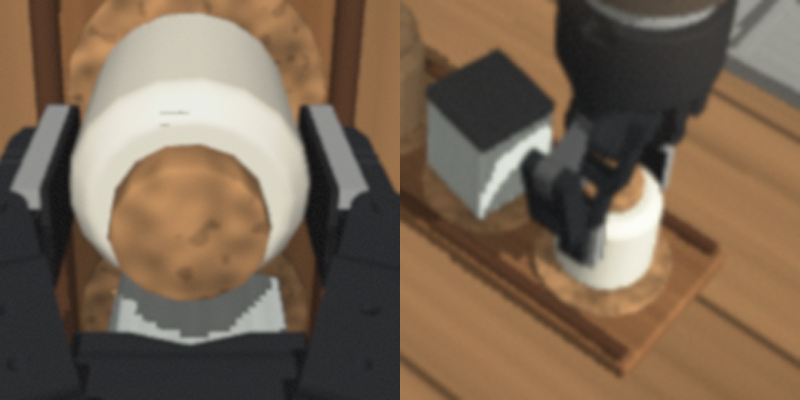

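The pot is gripped round its body (opening 50.5 mm). I lift it and carry it to the right-end bay.

```bash
python3 -m jog '[[[0,0,0.2,0,0],[0,0,0.5,0,0],[0,0,0.7,0,0],[0,0,0.7,0,0],[0,0,0.5,0,0],[0,0,0.2,0,0],[0,0,0,0,0]]]'
python3 -m jog '[[[-0.3,-0.32,0,0,0],[-0.5,-0.53,0,0,0],[-0.5,-0.53,0,0,0],[-0.5,-0.53,0,0,0],[-0.5,-0.53,0,0,0],[-0.5,-0.53,0,0,0],[-0.5,-0.53,0,0,0],[-0.5,-0.53,0,0,0]]]'
python3 -m jog '[[[-0.2,-0.21,0,0,0],[0,0,0,0,0],[0,0,0,0,0],[0,0,0,0,0]]]'
```

```text
time: 7.25
ee_pos: [0.6564, 0.0646, 0.1467]
tcp_rot: [179.9, -0.0, 90.0]
wrist_force: [-0.9, -0.7, -2.7]
opening: 0.0504
grasp_force: 42.5
time: 8.05
ee_pos: [0.4639, -0.1376, 0.1434]
tcp_rot: [-179.8, -0.0, 90.0]
wrist_force: [0.9, -1.7, -3.3]
opening: 0.0502
grasp_force: 42.6
time: 8.45
ee_pos: [0.4563, -0.1468, 0.1449]
tcp_rot: [-180.0, -0.0, 90.1]
wrist_force: [-0.7, -0.3, -3.0]
opening: 0.0501
grasp_force: 42.7
```

```bash
python3 -m jog '[[[0,0,-0.4,0,0],[0,0,-0.6,0,0],[0,0,-0.6,0,0],[0,0,-0.5,0,0],[0,0,-0.4,0,0],[0,0,-0.2,0,0],[0,0,-0.1,0,0],[0,0,0,0,0]]]'
python3 -m jog '[[[0,0,-0.04,0,0],[0,0,-0.04,0,0],[0,0,0,0,0]]]'
python3 -m jog '[[[0,0,-0.04,0,0],[0,0,0,0,0]]]'
```

```text
time: 9.25
ee_pos: [0.456, -0.1471, 0.0055]
tcp_rot: [-180.0, -0.0, 90.1]
wrist_force: [0.2, 0.7, -2.8]
opening: 0.0507
grasp_force: 42.7
time: 9.55
ee_pos: [0.456, -0.1476, 0.0019]
tcp_rot: [180.0, 0.0, 90.0]
wrist_force: [-0.3, 0.3, -2.8]
opening: 0.05
grasp_force: 42.7
time: 9.75
ee_pos: [0.4557, -0.1475, -0.0005]
tcp_rot: [-180.0, -0.0, 90.0]
wrist_force: [-0.8, -0.3, -2.4]
opening: 0.0503
grasp_force: 42.7
```

```bash
python3 -m jog '[[[0,0,-0.04,0,0],[0,0,0,0,0]]]'
python3 -m jog '[[[0,0,-0.03,0,0],[0,0,0,0,0]]]'
```

```text
time: 9.95
ee_pos: [0.4556, -0.1474, -0.0027]
tcp_rot: [-180.0, -0.0, 90.0]
wrist_force: [-0.8, -0.6, -2.5]
opening: 0.0502
grasp_force: 42.7
time: 10.15
ee_pos: [0.4559, -0.1475, -0.0037]
tcp_rot: [180.0, 0.0, 90.0]
wrist_force: [-1.1, -0.5, 1.2]
opening: 0.0507
grasp_force: 43.0
```

The pot touched the floor (Fz went from −2.5 to +1.2). I release it, back off and go above the caddy, turning −12.5°.

```bash
python3 -m jog '[[[0,0,0,0,1],[0,0,0,0,1],[0,0,0,0,1],[0,0,0,0,1],[0,0,0,0,1],[0,0,0.2,0,1],[0,0,0.6,0,1],[0,0,0.8,0,1]]]'
python3 -m jog '[[[0,0,0.8,0,1],[0,0,0.4,0,1],[0.4,0.3,0,-0.5,1],[0.6,0.4,0,-0.5,1],[0.6,0.4,0,-0.5,1],[0.6,0.4,0,-0.5,1],[0.6,0.4,0,-0.5,1],[0.6,0.4,0,0,1]]]'
python3 -m jog '[[[0.5,0.34,0,0,1],[0.1,0,0,0,1],[0,0,0,0,1],[0,0,0,0,1]]]'
python3 - <<'E'
from h import *
im,p,o=wrist(); print(o["ee_pos"])
cv2.imwrite("pics/w7.png",im)
for n,X in(("caddy lid",(.6543,-.0158,.081)),("pot@bay",(.4556,-.1477,.058)),("mill",(.659,-.09,.094)),("tin",(.6535,-.1665,.067))):print(n,proj(p,X).round(1))
E
```

```text
time: 10.95
ee_pos: [0.4547, -0.1471, 0.0762]
tcp_rot: [-179.8, -0.1, 90.0]
wrist_force: [1.3, -0.7, 1.2]
opening: 0.0858
grasp_force: 0.0
time: 11.75
ee_pos: [0.627, -0.0315, 0.1369]
tcp_rot: [180.0, -0.0, 77.5]
wrist_force: [-0.1, -0.2, 0.5]
opening: 0.0854
grasp_force: 0.0
time: 12.15
ee_pos: [0.6552, -0.0161, 0.1365]
tcp_rot: [-180.0, 0.0, 77.5]
wrist_force: [-0.2, -0.7, 0.3]
opening: 0.0854
grasp_force: 0.0
[ 0.65523385 -0.01605969  0.13651078]
caddy lid [313.5 206. ]
pot@bay [147.5 361.6]
mill [340.2 299.3]
tin [347.8 351.9]
```

View pics/w7.png

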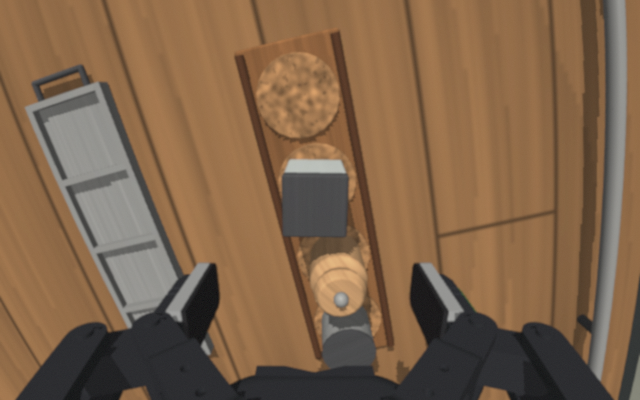

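The caddy lid is square to the gripper, centred at (315.5,205), and matches the prediction within 2 px. The mill's ball at (341,299) and the tin match too. I descend and grip.

```bash
python3 -m jog '[[[0,0,-0.5,0,1],[0,0,-0.6,0,1],[0,0,-0.6,0,1],[0,0,-0.4,0,1],[0,0,-0.3,0,1],[0,0,-0.1,0,1],[0,0,0,0,1]]]' 40
python3 -m jog '[[[0,0,0,0,0],[0,0,0,0,0],[0,0,0,0,0],[0,0,0,0,0],[0,0,0,0,0],[0,0,0,0,0],[0,0,0,0,0]]]' 40
python3 -m jog '[[[0,0,0.2,0,0],[0,0,0.5,0,0],[0,0,0.7,0,0],[0,0,0.7,0,0],[0,0,0.5,0,0],[0,0,0.2,0,0],[0,0,0,0,0]]]'
```

```text
time: 12.9
ee_pos: [0.6555, -0.0158, 0.0113]
tcp_rot: [-180.0, 0.0, 77.5]
wrist_force: [0.0, -0.6, 0.3]
opening: 0.0855
grasp_force: 0.0
time: 13.6
ee_pos: [0.6565, -0.0155, 0.0124]
tcp_rot: [179.9, -0.0, 77.5]
wrist_force: [-1.3, 0.3, 6.1]
opening: 0.0483
grasp_force: 41.4
time: 14.3
ee_pos: [0.6564, -0.0154, 0.1524]
tcp_rot: [179.9, -0.0, 77.5]
wrist_force: [0.5, -0.1, -1.5]
opening: 0.0483
grasp_force: 41.9
```

```bash
python3 -m jog '[[[-0.35,-0.1,0,0.4,0],[-0.5,-0.15,0,0.5,0],[-0.6,-0.17,0,0.5,0],[-0.6,-0.17,0,0.5,0],[-0.6,-0.17,0,0.5,0],[-0.6,-0.17,0,0.3,0],[-0.5,-0.15,0,0,0],[-0.3,-0.09,0,0,0]]]'
python3 -m jog '[[[0,0,0,0,0],[0,0,0,0,0],[0,0,-0.4,0,0],[0,0,-0.6,0,0],[0,0,-0.6,0,0],[0,0,-0.6,0,0],[0,0,-0.4,0,0],[0,0,-0.2,0,0]]]'
python3 -m jog '[[[0,0,-0.1,0,0],[0,0,0,0,0],[0,0,0,0,0]]]'
```

```text
time: 15.1
ee_pos: [0.4509, -0.0742, 0.1493]
tcp_rot: [-179.8, -0.0, 91.0]
wrist_force: [0.3, 0.4, -1.4]
opening: 0.0488
grasp_force: 42.2
time: 15.9
ee_pos: [0.4525, -0.0734, 0.0082]
tcp_rot: [-179.8, -0.0, 91.1]
wrist_force: [0.9, -0.1, -2.5]
opening: 0.0487
grasp_force: 42.2
time: 16.2
ee_pos: [0.4541, -0.074, 0.007]
tcp_rot: [179.9, 0.0, 91.0]
wrist_force: [-0.5, 0.2, -1.7]
opening: 0.0484
grasp_force: 42.2
```

```bash
python3 -m jog '[[[0,0,-0.05,0,0],[0,0,0,0,0]]]'
python3 -m jog '[[[0,0,-0.03,0,0],[0,0,0,0,0]]]'
python3 -m jog '[[[0,0,-0.03,0,0],[0,0,0,0,0]]]'
```

```text
time: 16.4
ee_pos: [0.4536, -0.074, 0.004]
tcp_rot: [180.0, 0.0, 91.0]
wrist_force: [0.1, -0.1, -1.7]
opening: 0.0484
grasp_force: 42.2
time: 16.6
ee_pos: [0.4536, -0.074, 0.0024]
tcp_rot: [180.0, 0.0, 91.0]
wrist_force: [0.2, -0.3, 0.4]
opening: 0.0485
grasp_force: 42.4
time: 16.8
ee_pos: [0.4536, -0.0741, 0.0022]
tcp_rot: [179.9, 0.0, 91.0]
wrist_force: [-5.7, 1.0, 14.6]
opening: 0.0484
grasp_force: 43.7
```

```bash
python3 -m jog '[[[0,0,0,0,1],[0,0,0,0,1],[0,0,0,0,1],[0,0,0,0,1],[0,0,0,0,1],[0,0,0.2,0,1],[0,0,0.6,0,1],[0,0,0.8,0,1]]]'
python3 -m jog '[[[0,0,0.8,0,1],[0,0,0.4,-0.2,1],[0.4,-0.04,0,0,1],[0.7,-0.06,0,0,1],[0.7,-0.06,0,0,1],[0.7,-0.06,0,0,1],[0.7,-0.06,0,0,1],[0.6,-0.04,0,0,1]]]'
python3 -m jog '[[[0.3,0,0,0,1],[0,0,0,0,1],[0,0,0,0,1],[0,0,0,0,1]]]'
python3 - <<'E'
from h import *
im,p,o=wrist(); print(o["ee_pos"])
cv2.imwrite("pics/w8.png",im)
for n,X in(("mill",(.659,-.09,.094)),("tin",(.6535,-.1665,.067))):print(n,proj(p,X).round(1))
E
```

```text
time: 17.6
ee_pos: [0.4521, -0.0738, 0.0807]
tcp_rot: [-179.8, -0.0, 91.0]
wrist_force: [-0.0, -0.5, -0.4]
opening: 0.0854
grasp_force: 0.0
time: 18.4
ee_pos: [0.6449, -0.0901, 0.1409]
tcp_rot: [180.0, 0.0, 90.0]
wrist_force: [-1.0, -0.1, -0.4]
opening: 0.0856
grasp_force: 0.0
time: 18.8
ee_pos: [0.6576, -0.09, 0.1412]
tcp_rot: [180.0, 0.0, 90.0]
wrist_force: [0.1, -0.5, 0.3]
opening: 0.0849
grasp_force: 0.0
[ 0.65756654 -0.08995069  0.14120724]
mill [316.8 210. ]
tin [309.8 283.3]
```

View pics/w8.png

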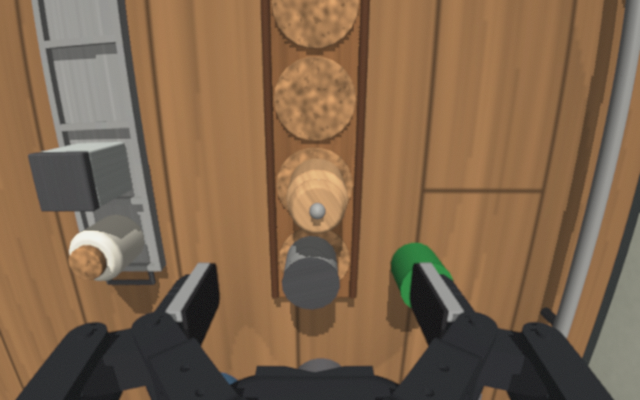

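The ball at (317,211) matches the prediction within 1 px. The pot and caddy stand in the two right-hand bays. I grip the mill and work out the green look-alike's clearance for later.

```bash
python3 -m jog '[[[0.03,0,-0.5,0,1],[0,0,-0.6,0,1],[0,0,-0.6,0,1],[0,0,-0.5,0,1],[0,0,-0.4,0,1],[0,0,-0.16,0,1],[0,0,0,0,1]]]' 40
python3 -m jog '[[[0,0,0,0,0],[0,0,0,0,0],[0,0,0,0,0],[0,0,0,0,0],[0,0,0,0,0],[0,0,0,0,0],[0,0,0,0,0]]]' 40
python3 -m jog '[[[0,0,0.2,0,0],[0,0,0.5,0,0],[0,0,0.7,0,0],[0,0,0.7,0,0],[0,0,0.6,0,0],[0,0,0.3,0,0],[0,0,0,0,0]]]'
python3 - <<'E'
from h import *
im=cv2.imread("pics/top0.png");h=cv2.cvtColor(im,cv2.COLOR_BGR2HSV);m=cv2.inRange(h,(45,120,40),(75,255,255))
M=cv2.moments(m);print("green",onz(camera_params("top"),(M["m10"]/M["m00"],M["m01"]/M["m00"]),.045))
E
```

```text
time: 19.55
ee_pos: [0.6589, -0.0899, 0.0021]
tcp_rot: [-179.9, -0.0, 90.0]
wrist_force: [0.3, 0.3, 0.7]
opening: 0.0852
grasp_force: 0.0
time: 20.25
ee_pos: [0.6607, -0.0901, 0.0044]
tcp_rot: [179.9, 0.0, 90.0]
wrist_force: [-0.6, 0.3, 6.6]
opening: 0.0484
grasp_force: 41.6
time: 20.95
ee_pos: [0.6609, -0.0901, 0.1561]
tcp_rot: [179.7, 0.0, 90.0]
wrist_force: [-0.5, -0.9, -1.3]
opening: 0.0489
grasp_force: 41.8
green [ 0.75875048 -0.18325688  0.045     ]
```

```bash
python3 -m jog '[[[-0.35,0.16,0,0,0],[-0.5,0.22,0,0,0],[-0.6,0.26,0,0,0],[-0.6,0.26,0,0,0],[-0.6,0.26,0,0,0],[-0.6,0.26,0,0,0],[-0.5,0.22,0,0,0],[-0.35,0.15,0,0,0]]]'
python3 -m jog '[[[0,0,0,0,0],[0,0,0,0,0],[0,0,-0.4,0,0],[0,0,-0.6,0,0],[0,0,-0.6,0,0],[0,0,-0.6,0,0],[0,0,-0.5,0,0],[0,0,-0.3,0,0]]]'
python3 -m jog '[[[0,0,-0.1,0,0],[0,0,0,0,0],[0,0,0,0,0]]]'
```

```text
time: 21.75
ee_pos: [0.4528, 0.0001, 0.1517]
tcp_rot: [-179.9, -0.0, 90.1]
wrist_force: [0.2, 0.4, -0.7]
opening: 0.0485
grasp_force: 41.9
time: 22.55
ee_pos: [0.454, -0.0009, -0.0003]
tcp_rot: [-179.8, 0.0, 90.0]
wrist_force: [-0.2, -0.4, 0.2]
opening: 0.0492
grasp_force: 42.0
time: 22.85
ee_pos: [0.4555, -0.0006, -0.0018]
tcp_rot: [180.0, 0.0, 90.0]
wrist_force: [-0.4, 0.3, -1.3]
opening: 0.0489
grasp_force: 42.0
```

```bash
python3 -m jog '[[[-0.05,0.02,-0.04,0,0],[0,0,0,0,0]]]'
python3 -m jog '[[[0,0,-0.03,0,0],[0,0,0,0,0]]]'
python3 -m jog '[[[0,0,-0.02,0,0],[0,0,0,0,0]]]'
```

```text
time: 23.05
ee_pos: [0.4524, 0.0006, -0.004]
tcp_rot: [180.0, -0.0, 90.0]
wrist_force: [-0.6, -0.4, -1.1]
opening: 0.0487
grasp_force: 42.0
time: 23.25
ee_pos: [0.4526, 0.0006, -0.0056]
tcp_rot: [180.0, -0.0, 90.0]
wrist_force: [0.2, -0.8, 0.6]
opening: 0.0489
grasp_force: 42.1
time: 23.45
ee_pos: [0.4527, 0.0006, -0.0056]
tcp_rot: [179.9, -0.0, 90.0]
wrist_force: [-3.8, 0.2, 9.2]
opening: 0.0486
grasp_force: 43.0
```

```bash
python3 -m jog '[[[0,0,0,0,1],[0,0,0,0,1],[0,0,0,0,1],[0,0,0,0,1],[0,0,0,0,1],[0,0,0.2,0,1],[0,0,0.6,0,1],[0,0,0.8,0,1]]]'
python3 -m jog '[[[0,0,0.8,0,1],[0,0,0.4,0,1],[0.4,-0.33,0,0,1],[0.6,-0.5,0,0,1],[0.6,-0.5,0,0,1],[0.6,-0.5,0,0,1],[0.6,-0.5,0,0,0.85],[0.6,-0.5,0,0,0.85]]]'
python3 -m jog '[[[0.44,-0.36,0,0,0.85],[0.2,-0.12,0,0,0.85],[0,0,0,0,0.85],[0,0,0,0,0.85]]]'
python3 - <<'E'
from h import *
im,p,o=wrist(); print(o["ee_pos"],o["opening"])
g=cv2.cvtColor(im,cv2.COLOR_BGR2HSV); m=((g[...,1]<60)&(g[...,2]<110)).astype(np.uint8); m[:120]=0;m[255:]=0;m[:,:250]=0;m[:,380:]=0
n,l,s,c=cv2.connectedComponentsWithStats(m); k=1+s[1:,4].argmax(); print("dark blob",s[k],c[k])
print("tin pred",proj(p,(.6545,-.165,.067)).round(1),"base",proj(p,(.6545,-.165,.016)).round(1))
E
```

```text
time: 24.25
ee_pos: [0.4511, 0.0005, 0.0732]
tcp_rot: [-179.8, 0.0, 90.0]
wrist_force: [1.7, -0.8, 1.1]
opening: 0.0855
grasp_force: 0.0
time: 25.05
ee_pos: [0.6234, -0.1421, 0.1337]
tcp_rot: [180.0, 0.0, 90.0]
wrist_force: [0.1, 0.4, 0.1]
opening: 0.0725
grasp_force: 0.0
time: 25.45
ee_pos: [0.654, -0.1648, 0.1332]
tcp_rot: [-180.0, -0.0, 90.0]
wrist_force: [-0.0, 0.4, 0.2]
opening: 0.0725
grasp_force: 0.0
[ 0.65396222 -0.16476174  0.1332201 ] 0.07254126089344512
dark blob [ 283  174   64   62 3140] [314.78980892 204.21178344]
tin pred [315.5 202.1] base [315.4 184.9]
```

The tin's lid blob is at (315,204), 2 px from the prediction. I grip and lift it.

```bash
python3 -m jog '[[[0,0,-0.5,0,0.85],[0,0,-0.6,0,0.85],[0,0,-0.6,0,0.85],[0,0,-0.5,0,0.85],[0,0,-0.3,0,0.85],[0,0,-0.1,0,0.85],[0,0,0,0,0.85]]]' 40
python3 -m jog '[[[0,0,0,0,0],[0,0,0,0,0],[0,0,0,0,0],[0,0,0,0,0],[0,0,0,0,0],[0,0,0,0,0],[0,0,0,0,0]]]' 40
python3 -m jog '[[[0,0,0.2,0,0],[0,0,0.5,0,0],[0,0,0.7,0,0],[0,0,0.7,0,0],[0,0,0.6,0,0],[0,0,0.3,0,0],[0,0,0,0,0]]]'
```

```text
time: 26.2
ee_pos: [0.6541, -0.1647, 0.0035]
tcp_rot: [180.0, 0.0, 90.1]
wrist_force: [-0.2, -0.2, 1.0]
opening: 0.0722
grasp_force: 0.0
time: 26.9
ee_pos: [0.6553, -0.1652, 0.0051]
tcp_rot: [179.8, 0.0, 90.0]
wrist_force: [0.9, 0.4, 5.5]
opening: 0.0487
grasp_force: 42.2
time: 27.6
ee_pos: [0.6554, -0.1653, 0.1567]
tcp_rot: [179.7, 0.1, 90.0]
wrist_force: [0.7, -0.0, -1.5]
opening: 0.0486
grasp_force: 41.8
```

```bash
python3 -m jog '[[[-0.35,0.4,0,0,0],[-0.55,0.64,0,0,0],[-0.55,0.64,0,0,0],[-0.55,0.64,0,0,0],[-0.55,0.64,0,0,0],[-0.55,0.64,0,0,0],[-0.55,0.64,0,0,0],[-0.47,0.55,0,0,0]]]'
python3 -m jog '[[[0,0,0,0,0],[0,0,0,0,0],[0,0,-0.4,0,0],[0,0,-0.6,0,0],[0,0,-0.6,0,0],[0,0,-0.6,0,0],[0,0,-0.5,0,0],[0,0,-0.3,0,0]]]'
python3 -m jog '[[[0,0,-0.1,0,0],[0,0,0,0,0],[0,0,0,0,0]]]'
```

```text
time: 28.4
ee_pos: [0.4463, 0.0756, 0.1521]
tcp_rot: [-179.9, 0.0, 90.0]
wrist_force: [0.2, -0.5, -1.5]
opening: 0.0488
grasp_force: 42.0
time: 29.2
ee_pos: [0.4475, 0.0733, 0.0001]
tcp_rot: [-179.8, 0.0, 90.0]
wrist_force: [0.5, 0.9, -2.0]
opening: 0.0488
grasp_force: 42.2
time: 29.5
ee_pos: [0.449, 0.0742, -0.0012]
tcp_rot: [180.0, -0.0, 90.0]
wrist_force: [-0.4, 0.3, -1.2]
opening: 0.0487
grasp_force: 42.2
```

```bash
python3 -m jog '[[[0.04,0,-0.04,0,0],[0,0,0,0,0]]]'
python3 -m jog '[[[0,0,-0.03,0,0],[0,0,0,0,0]]]'
python3 -m jog '[[[0,0,-0.02,0,0],[0,0,0,0,0]]]'
```

```text
time: 29.7
ee_pos: [0.451, 0.0745, -0.0034]
tcp_rot: [179.9, -0.0, 90.0]
wrist_force: [-0.9, 0.1, -1.1]
opening: 0.049
grasp_force: 42.2
time: 29.9
ee_pos: [0.4507, 0.0746, -0.005]
tcp_rot: [179.9, -0.0, 90.0]
wrist_force: [0.6, -0.8, 1.9]
opening: 0.0481
grasp_force: 42.3
time: 30.1
ee_pos: [0.4508, 0.0746, -0.005]
tcp_rot: [179.9, -0.0, 90.0]
wrist_force: [-3.8, -0.7, 11.4]
opening: 0.0487
grasp_force: 43.4
```

Contact with the floor. I release, rise, move toward the base, and look once more.

```bash
python3 -m jog '[[[0,0,0,0,1],[0,0,0,0,1],[0,0,0,0,1],[0,0,0,0,1],[0,0,0,0,1],[0,0,0.2,0,1],[0,0,0.6,0,1],[0,0,0.8,0,1]]]'
python3 -m jog '[[[0,0,0.8,0,1],[0,0,0.8,0,1],[0,-0.5,0.8,0,1],[0,-0.6,0.8,0,1],[0,-0.8,0,0,1],[0,-0.6,0,0,1],[0,0,0,0,1],[0,0,0,0,1]]]'
python3 - <<'E'
from h import *
im,p,o=wrist(); s=camera("scene"); print(o["ee_pos"])
cv2.imwrite("pics/f.png",np.vstack([cv2.resize(im[:330],(560,289)),cv2.resize(s[110:270,250:560],(560,289))]))
for n,X in(("pot",(.4556,-.1477,.058)),("caddy",(.4541,-.0737,.071)),("ball",(.4527,.0003,.084)),("tin",(.4513,.0743,.057))):
    print(n,"wrist view",(proj(p,X)*.875).round(),"scene",proj(camera_params("scene"),X).round(1))
E
```

```text
time: 30.9
ee_pos: [0.4491, 0.0743, 0.0737]
tcp_rot: [-179.8, 0.0, 90.0]
wrist_force: [1.5, 0.1, 0.2]
opening: 0.0855
grasp_force: 0.0
time: 31.7
ee_pos: [0.4502, -0.0508, 0.2341]
tcp_rot: [180.0, -0.0, 89.9]
wrist_force: [0.2, 0.7, 0.3]
opening: 0.0854
grasp_force: 0.0
[ 0.45016482 -0.0508125   0.23409299]
pot wrist view [279. 220.] scene [350.3 148.5]
caddy wrist view [279. 170.] scene [381.6 158.3]
ball wrist view [278. 109.] scene [416.3 169.3]
tin wrist view [276.  40.] scene [450.1 198.1]
```

View pics/f.png

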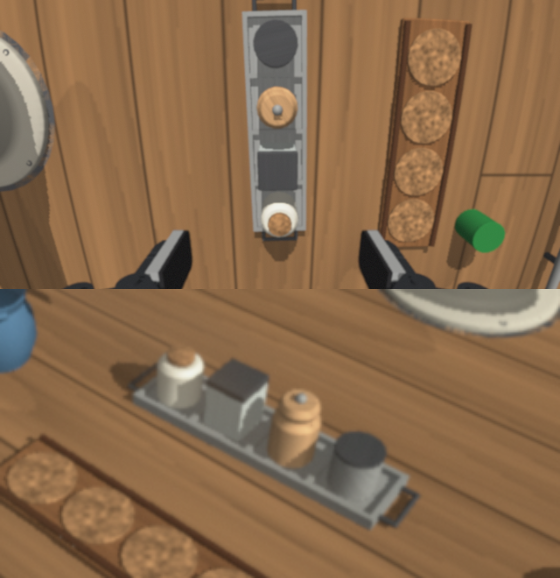

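All four containers stand centred in their bays: tin (276,43), ball (278,110), caddy (278,170) and pot (279,218). Each is within about 3 px of its bay centre, and the gripper is clear.

```bash
python3 -c "
from workcell import ticket
print(ticket.job_done())"
```

```text
the job is handed in; nothing more can be done
None
```

The four containers stand upright and released in the steel rack in reverse order (tin, mill, caddy, pot from the left), each within about 4 mm of its bay centre in the last camera view, and the job was handed in at about 32 s; the hand-in returned no verdict.

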